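Spread a retaining ring over a mixer spindle

ROBOT

A 6-joint arm with a two-finger parallel gripper is mounted at the origin on a cart in front of the work surface, level with it; the furniture and walls round the work are solid. World frame = base frame: x ahead of the robot, y to its left, z up, the work surface at z = 0. Lengths are in m, angles in rad, forces in N, time in s.
With the tool pointing down it reaches from about 0.35 to 0.85 m from the base axis. Payload 8.1 kg.
Tool frame: the origin (TCP) lies midway between the tips of the shut fingers; the grasp point (between the pads) lies 19 mm behind it; z points along the fingers, y is the direction in which the jaws open and shut (so a half turn about z gives the same grasp; the last joint's range is limited). The gripper opens to 93 mm and grips with 3 to 60 N. Pads are 15 mm wide; open, the fingers measure 128 mm over their backs; the gripper's body (75 mm by 188 mm) begins 65 mm behind the grasp point.
Start: joints at [-1.362, 0.13, 1.488, -0, 1.523, -0.085], TCP at [0.174, -0.574, 0.219] pointing down, gripper open.
Joint ranges: [-2.96, 2.96], [-0.89, 2.26], [0.02, 2.5], [-1.34, 4.48], [0, 2.73], [-2.66, 2.66]. Speed limits (rad/s): [2.39, 2.39, 2.79, 3.14, 3.14, 3.14].

INTERFACE

Orientations are given as a rotation vector (axis times angle).
In Python, from plant import monitor, eyes, ticket gives the robot as it stands.
- The arm moves only by the tool send_rows, never from a script. Its argument "motion" is a list of rows, each a list of 2 entries, a list of its own where there are three numbers: the shift along the tool's x, y, z in m, then the turn about the tool's z in degrees. In form: [[[dx, dy, dz], twist], ...]. A call has 1 to 12 rows; each row is the pose to reach, as a shift and turn from the pose commanded when the call began, along the tool's axes at that moment; what a row does not reach only later rows make up. A row lasts 1/8 s, in which the tool goes at most 62.5 mm and 10.7 degrees, less where a joint would pass 70% of its speed; a pose out of reach is approached as far as the arm can. A call with a gripper value outside its range is refused whole. "jaw" is the finger opening in m, from 0 to 0.093, set as the call begins (left out, the last holds). The fingers move at their own pace and stop on an object; "squeeze" is the grip in N (left out, the last holds). Time passes only in rows, so rows that repeat a pose let the fingers close. It gives the time, the measured TCP pose, the force and the opening at its end, in the units of the state.
- monitor.read_state(): the state, without advancing time (a new reading comes with each control period).
- eyes.read_camera(name): name is "scene" or "top" or "wrist"; returns the picture (384x512x3 uint8, red, green, blue); there is no depth.
- eyes.camera_model(name): a dict with "mtx" (3x3 intrinsics, pixels), "cam_to_world" (4x4, takes a point from camera to world coordinates); the wrist camera has in their place "mount" (4x4, takes a point from camera to tool coordinates, whose origin is the TCP and whose axes are the flange's). Camera axes: x right, y down, z forward; pixel columns grow to the right and rows downward; lengths in m; the calibration is good to about 2 mm. A picture is of the moment at which its call begins: read the wrist's pose just before it. camera_model takes no time and is no camera call.
- ticket.close_job(): hands the job in, once; it reports no verdict.
The state is a dict: "t": time; "q": joint angles; "dq": joint speeds; "joint_torque": joint torques, N m; "tool_pos": TCP position; "orientation": TCP orientation; "force": force on the tool from outside, world axes, zero at the start; "wrist_torque": the same for the moment, N m; "opening": finger opening in m.
Only numpy, scipy, OpenCV 4.12 (cv2) and the standard library are available. Lean on these libraries where they do the work, as an engineer would, in place of code of your own. Each camera call takes 0.05 s, during which the arm holds its last target.

TASK

Fold the clear guard in front of the mixer spindle all the way down. Then take the spreading pliers from their stand, put their closed tips between the two upright headed pins of the retaining ring, squeeze the handles fully so the ring is held spread (handle the ring with the pliers only), and slide it level down over the spindle until it lies within the height of the groove, centred and touching neither spindle nor gear. Finish while still holding it there with the pliers squeezed; do not let go, do not drop the ring, and leave the other things on the bench where they are.

Things in the scene. Friction and masses are not known exactly. Their poses are not given: they have to be found in the camera images.
- groove (a point): Point on the axis of the upright steel spindle stub (40 mm diameter), at mid-height of its dark groove (10 mm high, 33 mm diameter), 75 mm above the worktop. The spindle's top is 23 mm higher, with a 4 mm chamfer; the top of the gear below (76 mm across) is 14 mm lower. z is up, -x points to the guard's side.
- drive_unit: Fixed grey block 130 x 110 x 50 mm high that carries the gear, the spindle and the guard. Origin under the middle of the block, z up, -x towards the guard. The spindle axis is 15 mm from the origin towards +x.
- guard_bar (a point): Centre of the round bar (10 mm diameter, 92 mm long, along y of this frame) on the top edge of the clear guard, 140 mm above the worktop when the guard is up, 62 mm to the -x side of the spindle axis. The hinge is parallel to the bar, 90 mm below it. Panel under the bar 4 mm thick, 7 mm at its side frames. Frame when up: z up, -x the way it opens; it tilts with the guard.
- guard (a joint): Guard angle: 0 = up (leaning 0.12 rad back towards the spindle), 1.68 = folded fully down to the -x side, just below level. Once drawn past about 0.3 rad and let go it sinks the rest of the way by its own weight in one to two seconds.
- pliers_grip (a point): Point midway between the two black upright handles of the pliers, at the height to grasp. z is up along the tool, handles at +y and -y: the fingers close along y. The handles' flat outsides are 63 mm apart at rest, 30 mm squeezed to the stop, 16 mm wide along x; their tops are 28 mm higher. The tips end 140 mm below this point. Turned by pi about z the tool is the same.
- pliers: Parallel-action spreading pliers, 168 mm long, about 0.16 kg, standing upright tips down. Origin at the end of the closed tips, z towards the handles. Squeezing the handles together moves the tips apart along y. A spring resists with 7 N at first and 10 N at the stop; the ring adds 3 to 7 N. Cross head: 66 mm along y, 71 to 89 mm above the origin.
- pliers_l (a joint): How far each handle is pressed in and each tip is moved out (m); both halves move together. 0 = handles apart, tips together: 14 mm along y, 10 mm along x. 0.0165 = squeezed to the stop: tips 47 mm over their outsides. The outside of each tip is an upright V-notch, 11 mm high from the tip's end, which catches a pin of the ring and centres on it along x.
- pliers_stand: Fixed grey slotted stand, 80 x 104 mm at its foot, 83 mm high, in which the pliers stand. Origin under its middle, z up, y along the slot as the pliers' y. The pliers must be lifted 80 mm straight up to come free.
- ring_center (a point): Centre of the steel retaining ring, half-way up its 4 mm thickness: the middle of its round opening when spread. z is up, -x points out through the gap. At rest the two pins stand 36 mm from this point towards -x, at +12 and -12 mm along y; when spread 33 mm towards -x, at +24 and -24 mm along y (so the ring shifts about 3 mm towards the pliers).
- ring_l (a joint): Opening angle of the ring's +y half; both halves move together, a spring closes them. 0 = at rest, too narrow to pass over the spindle. 0.20 = spread by the pliers at their stop: 47 mm wide inside.
- ring: Horseshoe ring, 57 mm across when spread, about 45 g. Origin on its underside, 2 mm under its centre point; the frame belongs to the back piece opposite the gap. A pin stands up at each end of the gap: 6 mm diameter, with a conical head (8 mm) from 21 to 24.5 mm above the ring's underside. Tips ending 5 to 9 mm above the underside catch the pins below their heads.
- ring_pad: Fixed round grey pad, 94 mm across and 12 mm high, on which the ring lies; a knob 18 mm across and 3 mm high stands up in its middle, inside the ring. Origin under its middle.
- timer: Bystander: white bench timer, 62 x 66 x 18 mm.
- sample_cup_a: Bystander: lidded sample cup, 62 mm diameter, 68 mm high.
- petri_dish: Bystander: clear dish, 91 mm diameter, 16 mm high.
- register: Bystander: notebook, 170 x 124 x 14 mm.
- iodine1: Bystander: small dropper bottle, 34 mm diameter, 102 mm high, at the back.
- forceps1: Bystander: steel forceps, 130 mm long, near the front edge.

How it is judged:
On the way, in this order (a step that is already met when the one before it is completed fails the run):
1. the guard is folded down (value of joint guard above 1.4 rad), for 0.2 s.
2. the pliers hold the ring spread, lifted off its pad, above the height of the spindle's top (value of joint ring_l above 0.13 rad and contact force between pliers and ring above 1 N and height (world z) of ring_center above 0.1 m), for 0.2 s.
At the end, for the whole second after the job is handed in: The guard is down (over 1.4 rad). The robot still grips the pliers (over 3 N) and the pliers hold the ring spread (over 0.15 rad, over 1 N), level within 0.12 rad, its centre within 3.5 mm of the spindle axis and of the groove's mid-height, still, and ring and pliers touch nothing of the drive unit (horizontal distance between ring_center and groove below 0.0035 m and z of ring_center in the frame of groove between -0.0035 and 0.0035 m and angle between ring_center's own z axis and vertical below 0.12 rad and value of joint ring_l above 0.15 rad and contact force between each of ring, pliers and drive_unit below 0.3 N and contact force between pliers and ring above 1 N and contact force between the fingers and pliers above 3 N and linear speed of ring below 0.02 m/s and value of joint guard above 1.4 rad); the arm keeps its last pose, push and grip.
It fails at once if the ring is dropped onto the worktop (height (world z) of ring_center below 0.008 m).
It fails at once if the ring is handled with the fingers (contact force between the fingers and ring above 1 N).
It fails at once if a bystander is pushed away (distance of any of timer, sample_cup_a, petri_dish, register, iodine1, forceps1 from where it was at the start of the episode above 0.02 m).
It also fails if it takes over 66 s, if anything falls off the work surface, if the arm or the gripper's body presses on something with over 40 N, if the wrist force passes 120 N, or if a joint passes its speed limit or range.

## Working session

There is one attempt and no reset: what is moved stays moved. The work goes in short steps, Python scripts to look and compute and a tool call to move; the robot and the scene stay as the last step left them, time stands still between calls to the robot, and variables do not carry over. Pictures are saved under pics/ and viewed, and the job is handed in when it is done.

Besides the shell and the picture viewer there is one more tool, called after ">>>" as name(argument=value, ...), one argument or row to a line, values as JSON. send_rows: Moves the arm, as the interface text tells. Its arguments: {"type":"object","properties":{"motion":{"type":"array","items":{"type":"array"}},"jaw":{"type":"number"},"squeeze":{"type":"number"}},"required":["motion"]}

```bash
ls; mkdir -p pics
python3 - <<'E'
from plant import monitor, eyes, ticket
import cv2
s=monitor.read_state();print(s)
for n in ["scene","top","wrist"]:
    im=eyes.read_camera(n);cv2.imwrite(f"pics/{n}0.png",im[:,:,::-1]);m=eyes.camera_model(n);print(n,m)
E
```

```text
pics
{'t': 0.0, 'q': array([-1.36240228e+00,  1.31120265e-01,  1.48927744e+00,  1.54403052e-06,
        1.52301059e+00, -8.54160368e-02]), 'dq': array([-0.0003836 ,  0.00013074, -0.00082192, -0.00011951,  0.00089095,
       -0.00047778]), 'joint_torque': array([ 1.39524069e-03, -5.59841144e+01, -4.91755128e+01,  7.67090404e-02,
        3.55901476e-02, -1.05368115e-04]), 'tool_pos': array([ 0.17365473, -0.57372338,  0.2176129 ]), 'orientation': array([-3.10596131e+00, -4.59592185e-01,  1.72738446e-04]), 'force': array([ 0.41282376, -0.74780114, -0.80246535]), 'wrist_torque': array([-0.00343234,  0.06201231,  0.03989203]), 'opening': 0.09321349905553153}
scene {'mtx': array([[388.46984194,   0.        , 251.1315647 ],
       [  0.        , 388.46984194, 194.27390671],
       [  0.        ,   0.        ,   1.        ]]), 'cam_to_world': array([[-0.57112546, -0.54437586,  0.61438639, -0.26738496],
       [-0.8208101 ,  0.38721158, -0.41992615,  0.50208815],
       [-0.00929986, -0.74412507, -0.66797559,  0.920989  ],
       [ 0.        ,  0.        ,  0.        ,  1.        ]])}
top {'mt
[... 336 characters left out ...]
00e-02],
       [-7.71603077e-04, -5.91031330e-02, -9.98251584e-01,
         1.42457909e+00],
       [ 0.00000000e+00,  0.00000000e+00,  0.00000000e+00,
         1.00000000e+00]])}
wrist {'mtx': array([[328.51133322,   0.        , 254.45064912],
       [  0.        , 328.51133322, 186.15776451],
       [  0.        ,   0.        ,   1.        ]]), 'mount': array([[-1.73980836e-04, -9.70038185e-01, -2.42952442e-01,
         6.68044221e-02],
       [ 9.99999545e-01, -3.96706803e-04,  8.67824123e-04,
         7.40891106e-05],
       [-9.38203424e-04, -2.42952181e-01,  9.70037812e-01,
        -1.66863131e-01],
       [ 0.00000000e+00,  0.00000000e+00,  0.00000000e+00,
         1.00000000e+00]])}
```

View pics/scene0.png

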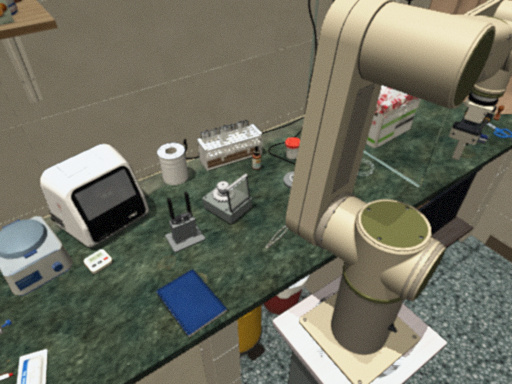

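View pics/top0.png

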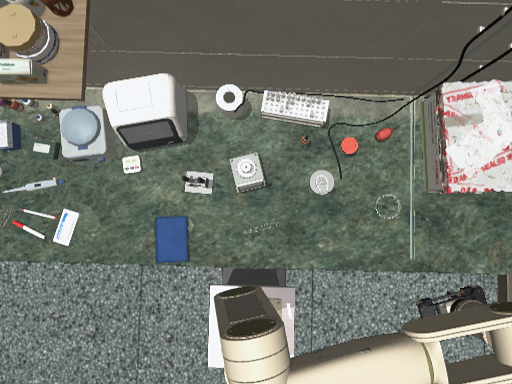

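View pics/wrist0.png

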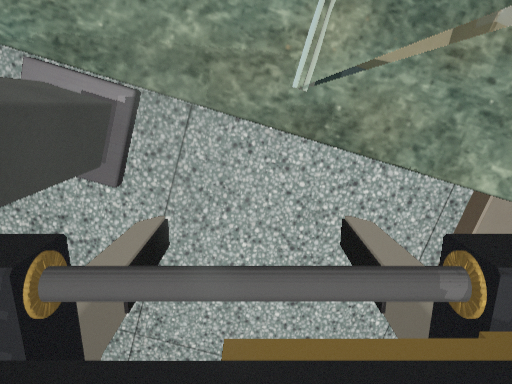

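```bash
cat > h.py <<'E'
import numpy as np, cv2
from plant import monitor, eyes
from scipy.spatial.transform import Rotation as R
def crop(im,x0,y0,x1,y1,k,fn):
    c=cv2.resize(im[y0:y1,x0:x1],None,fx=k,fy=k,interpolation=cv2.INTER_CUBIC)
    for x in range(x0-x0%10+10,x1,10):
        cv2.line(c,((x-x0)*k,0),((x-x0)*k,6 if x%50 else 14),(255,255,0),1)
        if x%20==0: cv2.putText(c,str(x),((x-x0)*k-10,24),0,.35,(255,255,0),1)
    for y in range(y0-y0%10+10,y1,10):
        cv2.line(c,(0,(y-y0)*k),(6,(y-y0)*k),(255,255,0),1)
        if y%20==0: cv2.putText(c,str(y),(8,(y-y0)*k+4),0,.35,(255,255,0),1)
    cv2.imwrite(fn,c[:,:,::-1])
def cam(n,s=None):
    m=eyes.camera_model(n)
    if n!="wrist": return m["mtx"],m["cam_to_world"]
    T=np.eye(4);T[:3,:3]=R.from_rotvec(s["orientation"]).as_matrix();T[:3,3]=s["tool_pos"]
    return m["mtx"],T@m["mount"]
def ray(K,T,u,v):
    d=T[:3,:3]@np.linalg.inv(K)@np.array([u,v,1.]);return T[:3,3],d/np.linalg.norm(d)
def atz(K,T,u,v,z):
    o,d=ray(K,T,u,v);return o+d*(z-o[2])/d[2]
def tri(rays):
    A=np.zeros((3,3));b=np.zeros(3)
    for o,d in rays:
        P=np.eye(3)-np.outer(d,d);A+=P;b+=P@o
    p=np.linalg.solve(A,b);return p,[np.linalg.norm((np.eye(3)-np.outer(d,d))@(p-o)) for o,d in rays]
def proj(K,T,p):
    p=np.atleast_2d(p);c=(p-T[:3,3])@T[:3,:3];q=c@K.T;return q[:,:2]/q[:,2:]
E
python3 - <<'E'
from h import *
a=cv2.imread("pics/top0.png")[:,:,::-1];crop(a,170,140,270,215,8,"pics/t1.png");crop(a,290,150,390,215,8,"pics/t2.png")
b=cv2.imread("pics/scene0.png")[:,:,::-1];crop(b,155,160,265,255,7,"pics/s1.png")
E
```

```text
(no output)
```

View pics/t1.png

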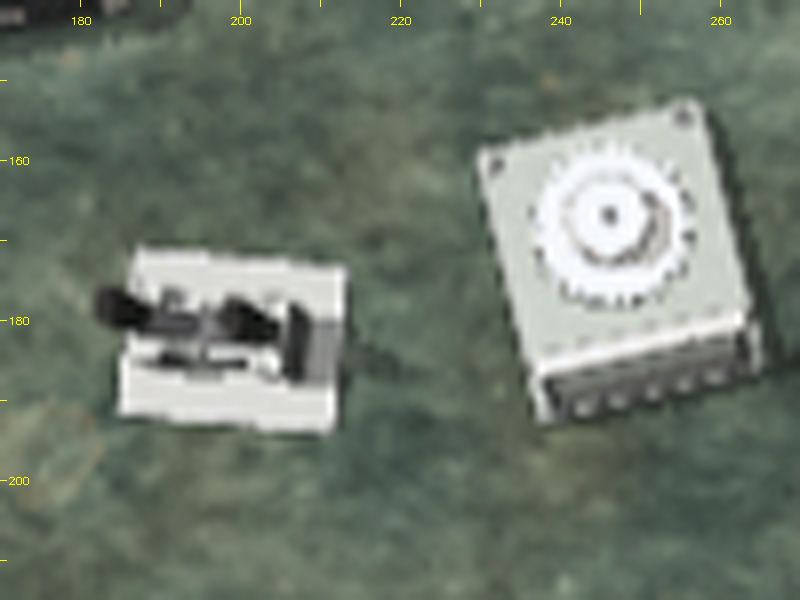

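View pics/t2.png

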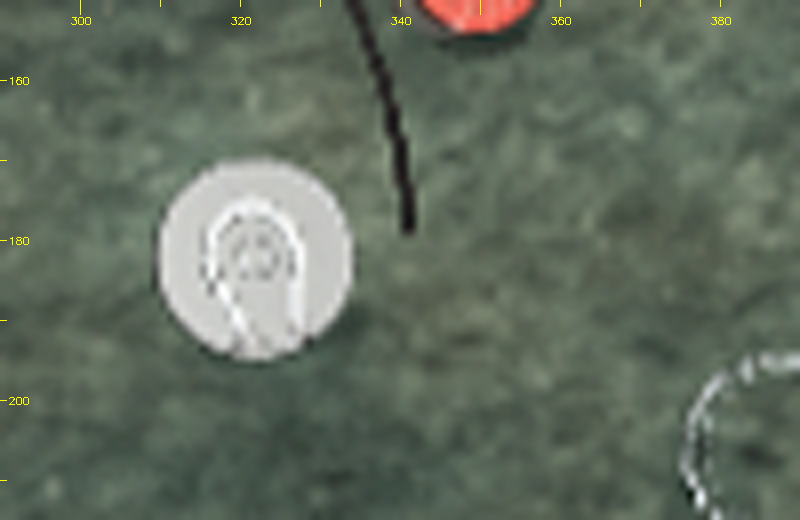

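View pics/s1.png

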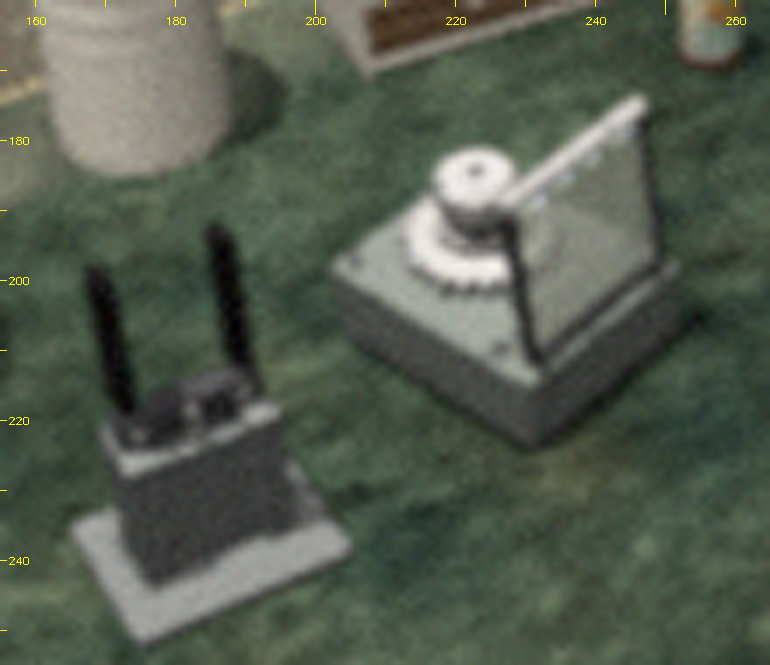

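Run:
```python
from h import *
Kt,Tt=cam("top");Ks,Ts=cam("scene")
np.set_printoptions(precision=4,suppress=True)
print("spindle top",atz(Kt,Tt,246.3,167,.098), atz(Ks,Ts,223.2,184.5,.098),tri([ray(Kt,Tt,246.3,167),ray(Ks,Ts,223.2,184.5)]))
# block top corners z=.05
for n,uv in dict(tl=(230.5,159.2),tr=(257,152.5)).items(): print(n,atz(Kt,Tt,*uv,.05))
print("bar ends top-cam",atz(Kt,Tt,236.5,186,.14),atz(Kt,Tt,262.5,179.8,.14))
print("bar ends scene",atz(Ks,Ts,227,188,.14),atz(Ks,Ts,246.5,174.5,.14))
print("pad",atz(Kt,Tt,321.5,182,.012),"ring pins",atz(Kt,Tt,319.8,193,.012),atz(Kt,Tt,328.3,192.7,.012),"ringcenter",atz(Kt,Tt,322,182,.014))
for z in(.0,.004,.01):print("stand foot",[atz(Kt,Tt,u,v,z)[:2] for u,v in((187,171),(213,173.5),(211.5,193.8),(185,191.5))])
print("handles",tri([ray(Kt,Tt,184,178),ray(Ks,Ts,169,198.5)]),tri([ray(Kt,Tt,207,181),ray(Ks,Ts,185.5,192.5)]))
```

```text
spindle top [0.5853 0.0327 0.098 ] [0.5817 0.0318 0.098 ] (array([0.5848, 0.0316, 0.0959]), [np.float64(0.0013926647510324988), np.float64(0.0013926647510325615)])
tl [0.6182 0.0934 0.05  ]
tr [ 0.6456 -0.0036  0.05  ]
bar ends top-cam [0.5142 0.063  0.14  ] [ 0.5379 -0.0255  0.14  ]
bar ends scene [0.5175 0.055  0.14  ] [ 0.5371 -0.0308  0.14  ]
pad [ 0.5459 -0.2494  0.012 ] ring pins [ 0.5042 -0.2437  0.012 ] [ 0.5062 -0.2757  0.012 ] ringcenter [ 0.5458 -0.251   0.014 ]
stand foot [array([0.5753, 0.2615]), array([0.5683, 0.1621]), array([0.4908, 0.1652]), array([0.4969, 0.2662])]
stand foot [array([0.5749, 0.2607]), array([0.568 , 0.1617]), array([0.4907, 0.1647]), array([0.4967, 0.2654])]
stand foot [array([0.5743, 0.2596]), array([0.5674, 0.1609]), array([0.4904, 0.164 ]), array([0.4965, 0.2642])]
handles (array([0.5337, 0.236 , 0.1804]), [np.float64(8.266903762729763e-05), np.float64(8.266903762727133e-05)]) (array([0.5326, 0.1716, 0.1699]), [np.float64(0.012465875155604128), np.float64(0.012465875155604052)])
```

Run:
```python
from h import *
b=cv2.imread("pics/scene0.png")[:,:,::-1];crop(b,350,70,512,200,4,"pics/s2.png")
b=cv2.imread("pics/top0.png")[:,:,::-1];crop(b,380,70,512,270,3,"pics/t3.png")
```

```text
(no output)
```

View pics/s2.png

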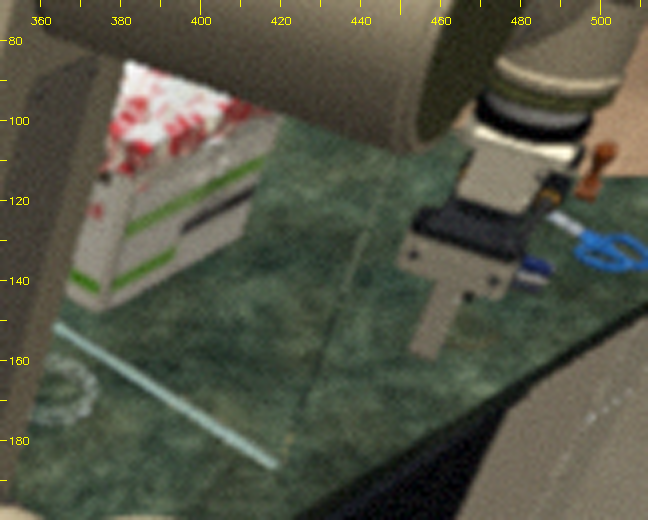

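View pics/t3.png

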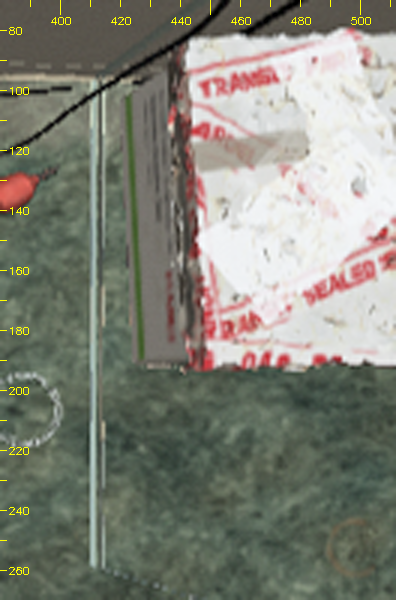

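Run:
```python
from h import *
Kt,Tt=cam("top");Ks,Ts=cam("scene")
print(tri([ray(Kt,Tt,411.5,259),ray(Ks,Ts,419,186)]),atz(Kt,Tt,414,259,0),atz(Ks,Ts,422,184,0))
s=monitor.read_state();K,T=cam("wrist",s)
for p in [(302,85),(325,0),(315,83)]:
  print(atz(K,T,*p,0),atz(K,T,*p,.15),tri([ray(K,T,*p),ray(Ks,Ts,419,186)]))
print(proj(Ks,Ts,[s["tool_pos"]]))
```

```text
(array([ 0.26508246, -0.59484695,  0.00061671]), [np.float64(0.0011588836363775148), np.float64(0.001158883636377448)]) [ 0.26612407 -0.60360086  0.        ] [ 0.26564528 -0.61486768  0.        ]
[ 0.27275318 -0.59969611  0.        ] [ 0.25908401 -0.58219573  0.15      ] (array([ 0.27045908, -0.60148758, -0.00488129]), [np.float64(0.0029972786337821105), np.float64(0.0029972786337819917)])
[ 0.36123117 -0.59518247  0.        ] [ 0.31306325 -0.57944202  0.15      ] (array([ 0.31551706, -0.60405232, -0.00193006]), [np.float64(0.04524160281477961), np.float64(0.04524160281477964)])
[ 0.27899219 -0.61292883  0.        ] [ 0.26289035 -0.59026883  0.15      ] (array([ 0.2780527 , -0.61688713, -0.01782237]), [np.float64(0.0031188770292936803), np.float64(0.0031188770292935437)])
[[458.89716571 150.78849914]]
```

```bash
cat >> h.py <<'E'
def go(wps, s=None, hd=None):
    """wps: list of (x,y,z,heading_deg); prints shift in tool axes and twist"""
    s=s or monitor.read_state();M=R.from_rotvec(s["orientation"]).as_matrix()
    h=np.degrees(np.arctan2(M[1,0],M[0,0]));print("heading",round(h,2),"tcp",s["tool_pos"].round(4),"tilt",np.degrees(np.arccos(-M[2,2])).round(2),"t",s["t"],"open",s["opening"],"F",s["force"].round(1))
    for w in wps: print((M.T@(np.array(w[:3])-s["tool_pos"])).round(4), round(-(w[3]-h),2))
def snap(n,fn,box=None,k=1):
    s=monitor.read_state();im=eyes.read_camera(n);np.savez("pics/"+fn+".npz",im=im,o=s["orientation"],p=s["tool_pos"])
    if box is None: box=(0,0,512,384)
    crop(im,*box,k,"pics/"+fn+".png")
def load(fn):
    d=np.load("pics/"+fn+".npz");return d["im"],cam("wrist",dict(orientation=d["o"],tool_pos=d["p"]))
E
python3 - <<'E'
from h import *
go([(.2,-.38,.28,15),(.57,-.24,.28,15)])
E
```

```text
heading 16.83 tcp [ 0.1737 -0.5739  0.2178] tilt 0.08 t 0.15 open 0.09315206195788672 F [0.  0.5 0.1]
[ 0.0813 -0.178  -0.0619] 1.83
[ 0.476  -0.2049 -0.0618] 1.83
```

>>> send_rows(
  motion=[
    [[0.02,-0.045,-0.03],0],
    [[0.05,-0.1,-0.06],0],
    [[0.08,-0.16,-0.06],0],
    [[0.14,-0.19,-0.06],0],
    [[0.2,-0.2,-0.06],1],
    [[0.26,-0.2,-0.06],1.8],
    [[0.32,-0.2,-0.06],1.8],
    [[0.38,-0.205,-0.06],1.8],
    [[0.44,-0.205,-0.06],1.8],
    [[0.476,-0.205,-0.06],1.8],
    [[0.476,-0.205,-0.06],1.8],
    [[0.476,-0.205,-0.06],1.8],
  ],
)

```text
t: 1.65
tool_pos: [0.5694, -0.2404, 0.2782]
orientation: [-3.114, -0.411, 0.002]
force: [0.5, -0.1, 0.6]
opening: 0.093
```

Run:
```python
from h import *
go([])
snap("wrist","w1")
```

```text
heading 15.04 tcp [ 0.5694 -0.2404  0.2782] tilt 0.07 t 1.65 open 0.09301526569712378 F [ 0.5 -0.1  0.6]
```

View pics/w1.png

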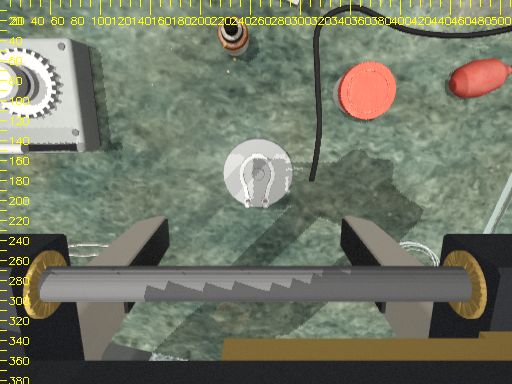

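Run:
```python
from h import *
im,_=load("w1"); crop(im,215,130,300,215,9,"pics/w1c.png")
```

```text
(no output)
```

View pics/w1c.png

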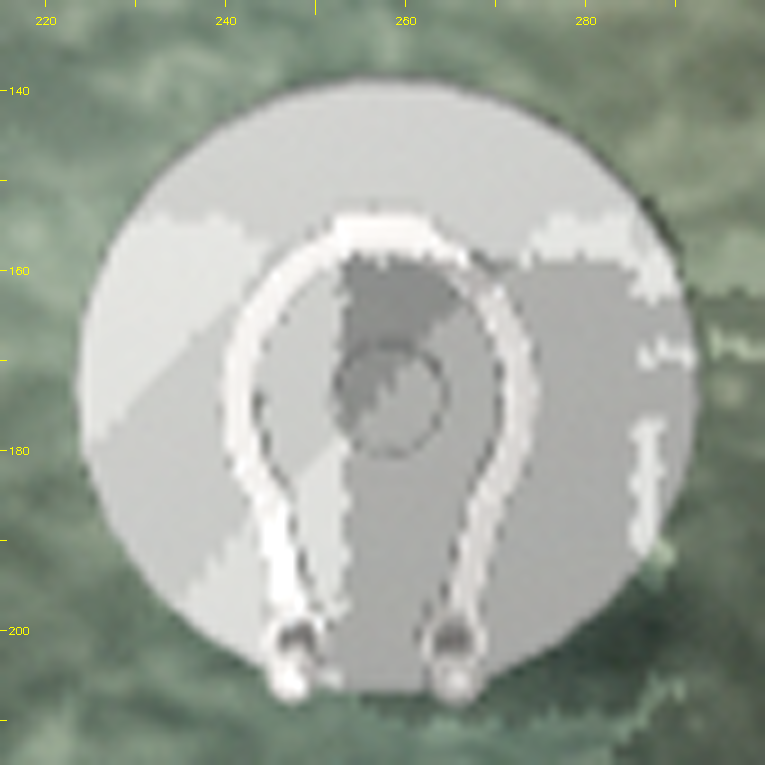

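Run:
```python
from h import *
np.set_printoptions(precision=4,suppress=True)
_,(K,T)=load("w1")
a=atz(K,T,247.3,204.8,.0355);b=atz(K,T,265.4,204.9,.0355);print(a,b,np.linalg.norm(a-b))
d=a-b;yaw=np.degrees(np.arctan2(d[1],d[0]))-90;print("ring yaw",yaw);h=np.radians(yaw)
print("center from pins",(a+b)[:2]/2+.036*np.array([np.cos(h),np.sin(h)]),"knob/pad", atz(K,T,257.8,172.3,.015),atz(K,T,257.3,173,.012))
# drive corners
print(proj(K,T,[[.585,.0325,.098]]))
```

```text
[ 0.508  -0.2475  0.0355] [ 0.514  -0.2704  0.0355] 0.02360200056926985
ring yaw 14.68802892156971
center from pins [ 0.5459 -0.2498] knob/pad [ 0.5493 -0.2507  0.015 ] [ 0.5476 -0.2505  0.012 ]
[[-2.7833 84.2624]]
```

Run:
```python
from h import *
go([(.5465,.022,.25,15.2)])
```

```text
heading 15.0 tcp [ 0.5692 -0.2407  0.2786] tilt 0.03 t 1.7 open 0.09313063628292452 F [ 0.7  1.4 -0.1]
[ 0.0461 -0.2596  0.0286] -0.2
```

>>> send_rows(
  motion=[
    [[0.01,-0.06,0.005],0],
    [[0.02,-0.12,0.01],0],
    [[0.03,-0.18,0.02],0],
    [[0.04,-0.23,0.028],0],
    [[0.046,-0.26,0.028],0],
    [[0.046,-0.26,0.028],0],
    [[0.046,-0.26,0.028],0],
  ],
  jaw=0,
)

```text
t: 2.58
tool_pos: [0.5468, 0.0216, 0.2512]
orientation: [3.114, 0.409, 0.001]
force: [0.6, -0.5, -0.2]
opening: 0.0274
```

Run:
```python
from h import *
go([(.5465,.022,.12,15.2)])
snap("wrist","w2")
```

```text
heading 14.98 tcp [0.5468 0.0216 0.2512] tilt 0.06 t 2.575 open 0.027434331576112147 F [ 0.6 -0.5 -0.2]
[-0.0003 -0.0006  0.1312] -0.22
```

View pics/w2.png

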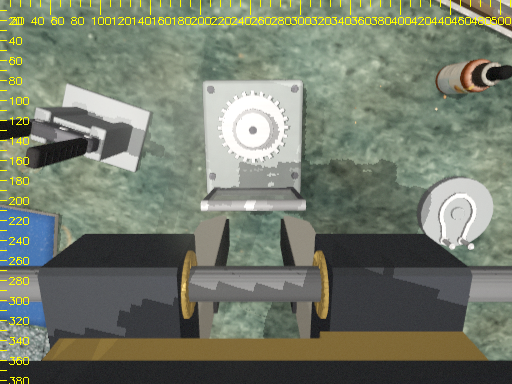

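Run:
```python
from h import *
np.set_printoptions(precision=4,suppress=True)
im,(K,T)=load("w2"); crop(im,190,70,320,220,5,"pics/w2c.png")
```

```text
(no output)
```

View pics/w2c.png

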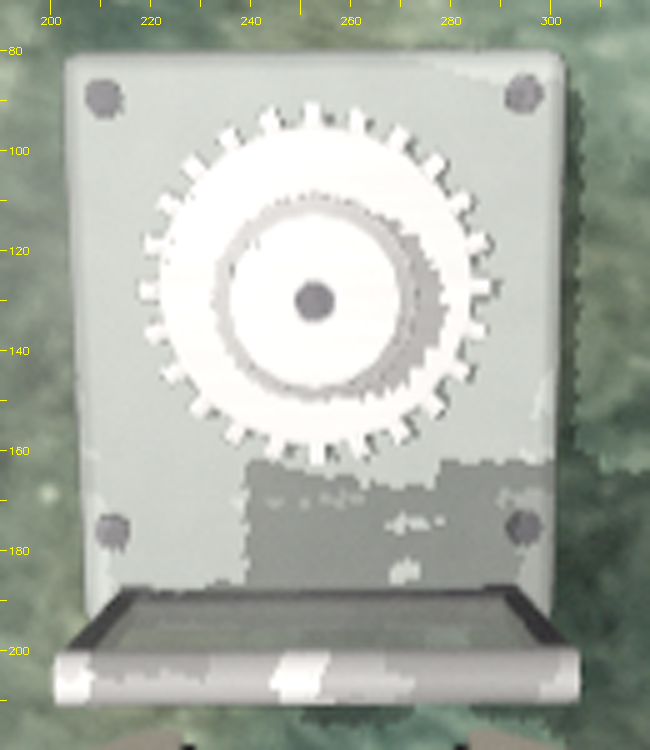

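Run:
```python
from h import *
np.set_printoptions(precision=4,suppress=True)
im,(K,T)=load("w2")
sp=atz(K,T,252.7,130,.098);print("spindle",sp)
a=atz(K,T,201,205.5,.14);b=atz(K,T,306,205.3,.14);print(a,b,np.linalg.norm(a-b),np.degrees(np.arctan2((a-b)[1],(a-b)[0]))-90)
c=[atz(K,T,*p,.05) for p in((210.5,89.5),(294.5,88.8),(294.7,175),(212.4,176))];print(c)
for i,j in((0,1),(3,2)): d=c[i]-c[j];print(np.degrees(np.arctan2(d[1],d[0]))-90,np.linalg.norm(d))
for i,j in((0,3),(1,2)): d=c[i]-c[j];print(np.degrees(np.arctan2(d[1],d[0])),np.linalg.norm(d))
```

```text
spindle [0.5876 0.0337 0.098 ]
[0.515  0.0616 0.14  ] [ 0.5392 -0.0281  0.14  ] 0.09296313010462662 15.05358092124338
[array([0.6139, 0.0879, 0.05  ]), array([0.638 , 0.0008, 0.05  ]), array([ 0.5472, -0.0266,  0.05  ]), array([0.5218, 0.0642, 0.05  ])]
15.432360642528266 0.09034520936203756
15.660655277375199 0.09428285983810727
14.424148723712088 0.09515896665322347
16.79998498750516 0.09479556992945179
```

>>> send_rows(
  motion=[
    [[0,0,0.05],0],
    [[0,0,0.1],0],
    [[0,0,0.131],0],
    [[0,0,0.131],0],
    [[-0.015,0,0.131],0],
    [[-0.03,0,0.131],0],
    [[-0.045,0,0.131],0],
    [[-0.06,0,0.131],0],
    [[-0.06,0,0.131],0],
    [[-0.06,0,0.1],0],
    [[-0.06,0,0.06],0],
    [[-0.06,0,0.0],0],
  ],
)

```text
t: 4.12
tool_pos: [0.4888, 0.007, 0.2518]
orientation: [-3.114, -0.41, 0.002]
force: [1.4, 1.1, 0.6]
opening: 0.0004
```

Run:
```python
from h import *
go([(.48,.16,.32,-3.4),(.533-.00,.214,.32,-3.4)])
snap("wrist","w3")
```

```text
heading 15.0 tcp [0.4888 0.007  0.2518] tilt 0.09 t 4.125 open 0.0003620793800351807 F [1.4 1.1 0.6]
[ 0.031  -0.1501 -0.0682] 18.4
[ 0.0962 -0.1885 -0.0683] 18.4
```

View pics/w3.png

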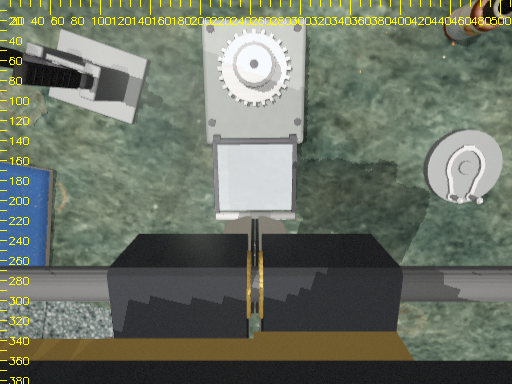

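>>> send_rows(
  motion=[
    [[0.02,-0.05,-0.025],4],
    [[0.04,-0.1,-0.05],9],
    [[0.07,-0.15,-0.068],15],
    [[0.096,-0.188,-0.068],18.4],
    [[0.096,-0.188,-0.068],18.4],
    [[0.096,-0.188,-0.068],18.4],
    [[0.096,-0.188,-0.068],18.4],
  ],
  jaw=0.093,
)

```text
t: 5.05
tool_pos: [0.5332, 0.2126, 0.3191]
orientation: [3.14, -0.094, 0.001]
force: [0.3, 0.3, -0.6]
opening: 0.0659
```

Run:
```python
from h import *
go([])
snap("wrist","w4")
im,_=load("w4");crop(im,190,100,320,260,5,"pics/w4c.png")
snap("scene","s4"); im=load("s4")[0];crop(im,155,150,265,255,7,"pics/s4.png")
```

```text
heading -3.43 tcp [0.5332 0.2126 0.3191] tilt 0.04 t 5.05 open 0.06590479887034617 F [ 0.3  0.3 -0.6]
```

View pics/w4.png

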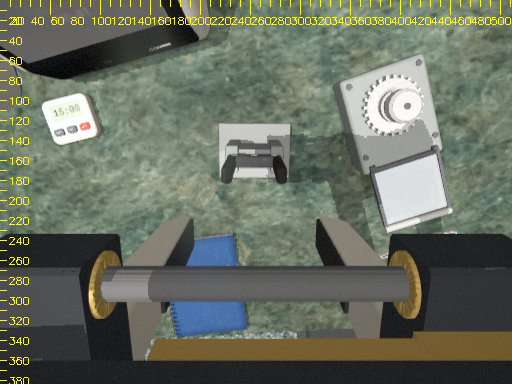

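View pics/w4c.png

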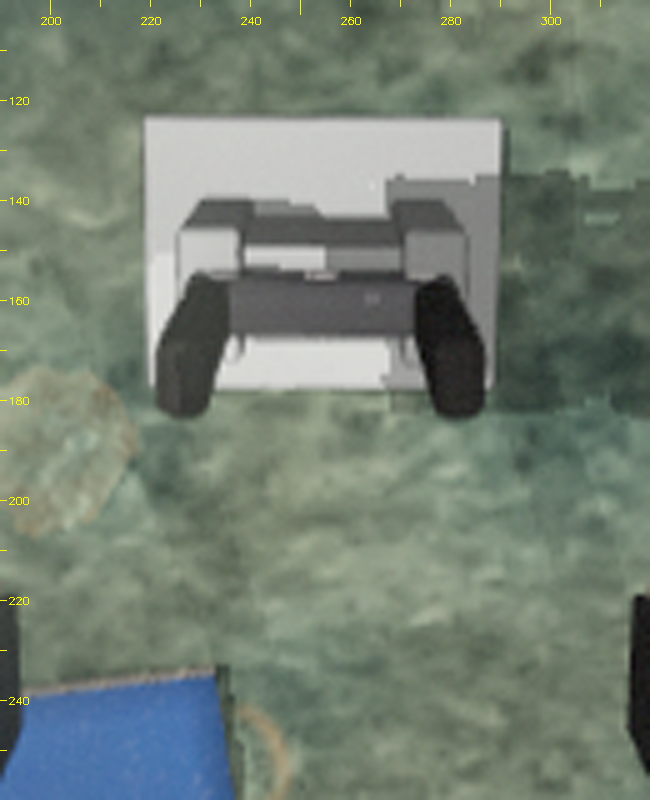

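View pics/s4.png

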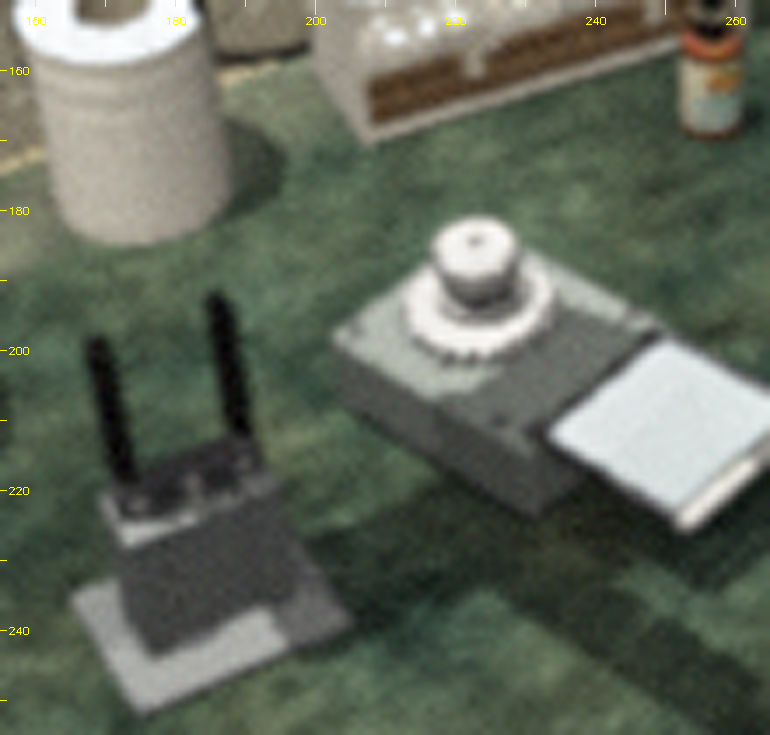

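Run:
```python
from h import *
np.set_printoptions(precision=4,suppress=True)
im,(K,T)=load("w4");Ks,Ts=cam("scene")
print(tri([ray(K,T,226.5,178),ray(Ks,Ts,169,198.8)]),tri([ray(K,T,281.5,178),ray(Ks,Ts,186,192)]))
for z in (.17,.175,.18,.185):
  a=atz(K,T,221,178,z);b=atz(K,T,287,178,z);print(z,np.linalg.norm(a-b),(a+b)/2,np.degrees(np.arctan2((a-b)[1],(a-b)[0]))-90)
print([atz(K,T,*p,.004) for p in((218.5,123.5),(290.5,123.5),(289,177),(220,177.5))])
for z in (.07,.083):
  print([atz(K,T,*p,z) for p in((225.5,145.5),(283.5,145.5),(225.5,156))])
```

```text
(array([0.5329, 0.2377, 0.1805]), [np.float64(0.0012114532725138888), np.float64(0.0012114532725139673)]) (array([0.5299, 0.1854, 0.1811]), [np.float64(0.001299141401731565), np.float64(0.0012991414017317273)])
0.17 0.06503516254596477 [0.5294 0.2129 0.17  ] -3.447656871951409
0.175 0.06400622693015272 [0.5305 0.2128 0.175 ] -3.447656871951324
0.18 0.06297729131434067 [0.5317 0.2127 0.18  ] -3.447656871951338
0.185 0.0619483556985286 [0.5328 0.2127 0.185 ] -3.4476568719513665
[array([0.576 , 0.2615, 0.004 ]), array([0.5697, 0.1578, 0.004 ]), array([0.4908, 0.1627, 0.004 ]), array([0.4963, 0.2662, 0.004 ])]
[array([0.5514, 0.2478, 0.07  ]), array([0.547 , 0.1745, 0.07  ]), array([0.538 , 0.2489, 0.07  ])]
[array([0.5529, 0.2465, 0.083 ]), array([0.5486, 0.1755, 0.083 ]), array([0.54  , 0.2476, 0.083 ])]
```

>>> send_rows(
  motion=[
    [[-0.001,0,0.05],0],
    [[-0.001,0,0.1],0],
    [[-0.001,0,0.14],0],
    [[-0.001,0,0.17],0],
    [[-0.001,0,0.186],0],
    [[-0.001,0,0.186],0],
    [[-0.001,0,0.186],0],
  ],
  jaw=0.093,
)

```text
t: 6.02
tool_pos: [0.5331, 0.2139, 0.1345]
orientation: [-3.139, 0.093, -0.004]
force: [1.2, -1.0, -0.0]
opening: 0.0928
```

>>> send_rows(
  motion=[
    [[0,0,0],0],
    [[0,0,0],0],
    [[0,0,0],0],
    [[0,0,0],0],
    [[0,0,0],0],
  ],
  jaw=0.06,
  squeeze=6,
)

```text
t: 6.65
tool_pos: [0.5321, 0.2138, 0.1329]
orientation: [-3.14, 0.092, -0.0]
force: [0.3, -1.7, 2.6]
opening: 0.063
```

Run:
```python
from h import *
go([])
snap("wrist","w5")
```

```text
heading -3.37 tcp [0.5321 0.2138 0.1329] tilt 0.02 t 6.65 open 0.06295837059714561 F [ 0.3 -1.7  2.6]
```

View pics/w5.png

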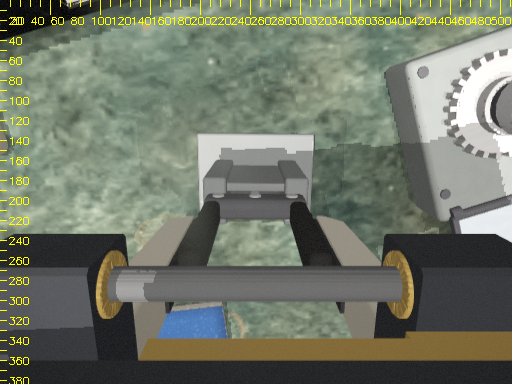

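>>> send_rows(
  motion=[
    [[0,0,-0.015],0],
    [[0,0,-0.035],0],
    [[0,0,-0.055],0],
    [[0,0,-0.08],0],
    [[0,0,-0.105],0],
    [[0,0,-0.13],0],
    [[0,0,-0.16],0],
    [[0,0,-0.18],0],
    [[0,0,-0.18],0],
    [[0,0,-0.18],0],
  ],
)

```text
t: 7.95
tool_pos: [0.5316, 0.2137, 0.3116]
orientation: [3.14, -0.092, -0.002]
force: [-0.4, -0.2, -2.3]
opening: 0.0625
```

Run:
```python
from h import *
go([(.48,-.1,.28,10),(.475,-.268,.25,14.7)])
snap("wrist","w6")
```

```text
heading -3.37 tcp [0.5316 0.2137 0.3116] tilt 0.08 t 7.95 open 0.06253614800978856 F [-0.4 -0.2 -2.3]
[-0.0331  0.3162  0.0318] -13.37
[-0.0282  0.4841  0.0618] -18.07
```

View pics/w6.png

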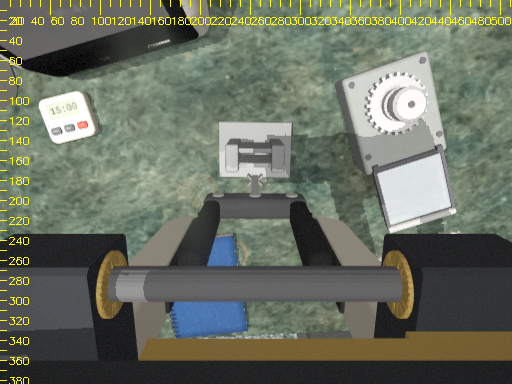

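Run:
```python
from h import *
np.set_printoptions(precision=4,suppress=True)
im,(K,T)=load("w6"); crop(im,225,160,285,225,10,"pics/w6c.png")
M=eyes.camera_model("wrist")["mount"]
print(proj(K,M,[[0,0,.121],[0,.007,.121],[0,-.007,.121],[.005,0,.121],[-.005,0,.121],[0,0,.14]]))
```

```text
[[254.0533 180.59  ]
 [261.8357 180.5876]
 [246.2707 180.5925]
 [254.0507 175.152 ]
 [254.0559 185.9835]
 [254.0641 176.0915]]
```

View pics/w6c.png

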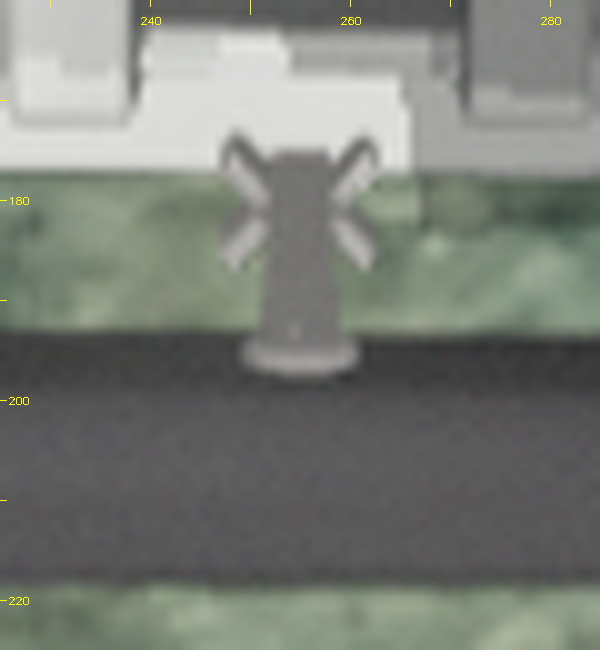

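Run:
```python
from h import *
go([(.472,-.269,.24,14.7)])
```

```text
heading -3.37 tcp [0.5315 0.2136 0.3111] tilt 0.13 t 8.0 open 0.0626056214230418 F [ 0.5  0.  -1.9]
[-0.0309  0.4852  0.0715] -18.07
```

>>> send_rows(
  motion=[
    [[-0.005,0.05,0.0],-2],
    [[-0.01,0.1,0.0],-4],
    [[-0.015,0.155,0.0],-6],
    [[-0.02,0.21,0.0],-9],
    [[-0.025,0.27,0.0],-12],
    [[-0.03,0.33,0.01],-15],
    [[-0.03,0.385,0.025],-18],
    [[-0.031,0.44,0.045],-18],
    [[-0.031,0.475,0.06],-18],
    [[-0.031,0.485,0.071],-18],
    [[-0.031,0.485,0.071],-18],
    [[-0.031,0.485,0.071],-18],
  ],
)

```text
t: 9.5
tool_pos: [0.473, -0.2674, 0.242]
orientation: [-3.115, -0.402, -0.001]
force: [-0.2, -0.5, -1.2]
opening: 0.0627
```

Run:
```python
from h import *
go([])
snap("wrist","w7");im,_=load("w7"); crop(im,200,40,320,220,4,"pics/w7c.png")
```

```text
heading 14.7 tcp [ 0.473  -0.2674  0.242 ] tilt 0.03 t 9.5 open 0.06271588063298483 F [-0.2 -0.5 -1.2]
```

View pics/w7c.png

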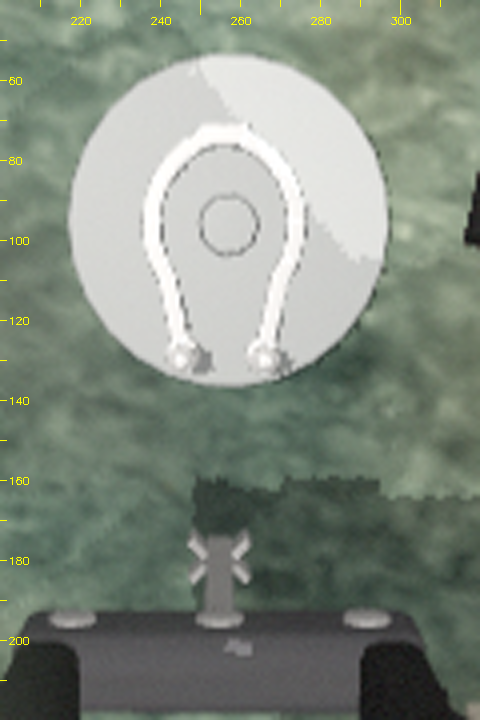

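Run:
```python
from h import *
np.set_printoptions(precision=4,suppress=True)
im,(K,T)=load("w7")
a=atz(K,T,245,129.3,.0355);b=atz(K,T,266,129.3,.0355);d=a-b
print(a,b,np.linalg.norm(d),np.degrees(np.arctan2(d[1],d[0]))-90)
s=monitor.read_state();M=R.from_rotvec(s["orientation"]).as_matrix();print(M.T@((a+b)/2-s["tool_pos"]))
print("knob tool",M.T@(atz(K,T,257,96,.015)-s["tool_pos"]))
```

```text
[ 0.5083 -0.2476  0.0355] [ 0.5143 -0.2704  0.0355] 0.023581580043137044 14.687646705397427
[0.0388 0.0013 0.2069]
knob tool [0.0754 0.0031 0.2275]
```

>>> send_rows(
  motion=[
    [[0,0.001,0.05],0],
    [[0,0.001,0.09],0],
    [[0,0.001,0.11],0],
    [[0,0.001,0.117],0],
    [[0,0.001,0.117],0],
    [[0,0.001,0.117],0],
  ],
)

```text
t: 10.3
tool_pos: [0.4739, -0.2702, 0.1265]
orientation: [3.114, 0.4, 0.003]
force: [0.5, 0.4, -2.0]
opening: 0.0628
```

>>> send_rows(
  motion=[
    [[0,0,0.001],0],
    [[0,0,0.002],0],
    [[0,0,0.002],0],
  ],
)

```text
t: 10.68
tool_pos: [0.4728, -0.2696, 0.1227]
orientation: [3.116, 0.4, 0.0]
force: [-0.1, 0.2, -2.1]
opening: 0.0625
```

>>> send_rows(
  motion=[
    [[0,0,0.0015],0],
    [[0,0,0.0015],0],
  ],
)

```text
t: 10.92
tool_pos: [0.4728, -0.2696, 0.1211]
orientation: [-3.116, -0.4, 0.0]
force: [-0.1, -0.1, -1.4]
opening: 0.0628
```

>>> send_rows(
  motion=[
    [[0,0,0.001],0],
    [[0,0,0.001],0],
  ],
)

```text
t: 11.18
tool_pos: [0.4733, -0.2696, 0.1209]
orientation: [3.116, 0.4, 0.001]
force: [-1.1, 1.7, 4.9]
opening: 0.0625
```

>>> send_rows(
  motion=[
    [[0,0,0.001],0],
    [[0,0,0.001],0],
  ],
)

```text
t: 11.42
tool_pos: [0.4737, -0.2698, 0.1205]
orientation: [3.115, 0.4, 0.003]
force: [-1.0, 1.3, 7.6]
opening: 0.0629
```

>>> send_rows(
  motion=[
    [[0,0,-0.01],0],
    [[0,0,-0.021],0],
    [[0.01,0,-0.021],0],
    [[0.015,0,-0.021],0],
    [[0.015,0,-0.021],0],
  ],
)

```text
t: 12.05
tool_pos: [0.4876, -0.2653, 0.1396]
orientation: [-3.115, -0.401, 0.001]
force: [0.3, 0.5, -1.7]
opening: 0.063
```

Run:
```python
from h import *
go([])
snap("wrist","w8");im,_=load("w8"); crop(im,205,100,305,220,6,"pics/w8c.png")
```

```text
heading 14.67 tcp [ 0.4876 -0.2653  0.1396] tilt 0.05 t 12.05 open 0.06302731032246967 F [ 0.3  0.5 -1.7]
```

View pics/w8c.png

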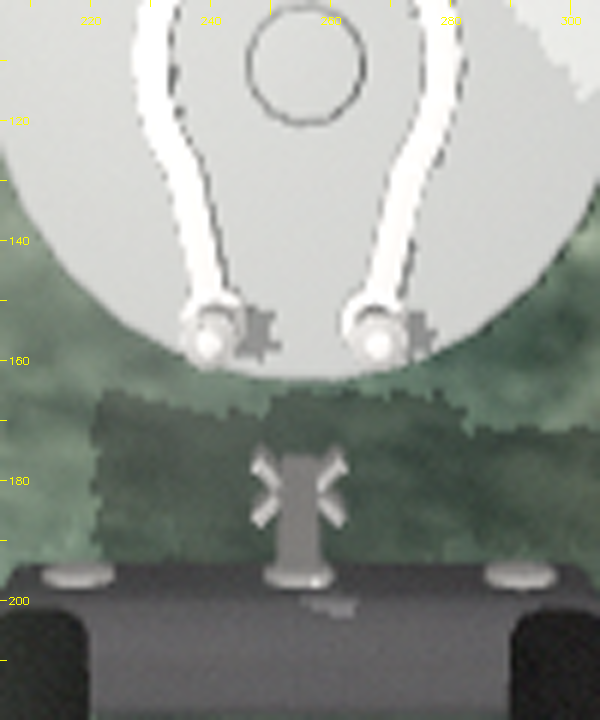

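Run:
```python
from h import *
np.set_printoptions(precision=4,suppress=True)
im,(K,T)=load("w8");s=monitor.read_state();M=R.from_rotvec(s["orientation"]).as_matrix()
f=lambda u,v,z:M.T@(atz(K,T,u,v,z)-s["tool_pos"])
print(f(240,156.7,.0355),f(267.8,156.7,.0355)); print(f(239.8,151,.018),f(267,151,.018))
print("tips",f(247.2,181,.019),f(262.7,181,.019),"wing ends",f(247,175.5,.019),f(247,187,.019), f(250.8,181,.019))
```

```text
[ 0.0245 -0.0117  0.104 ] [0.0245 0.0114 0.104 ]
[ 0.0268 -0.0125  0.1215] [0.0268 0.0114 0.1215]
tips [-0.0001 -0.0062  0.1205] [-0.0001  0.0078  0.1205] wing ends [ 0.005  -0.0063  0.1205] [-0.0056 -0.0064  0.1205] [-0.0001 -0.0029  0.1205]
```

>>> send_rows(
  motion=[
    [[0.004,-0.001,0],0],
    [[0.01,-0.001,0],0],
    [[0.016,-0.001,0],0],
    [[0.022,-0.001,0],0],
    [[0.0245,-0.001,0],0],
    [[0.0245,-0.001,0],0],
    [[0.0245,-0.001,0],0],
  ],
)

```text
t: 12.98
tool_pos: [0.5107, -0.2586, 0.1401]
orientation: [-3.116, -0.4, 0.0]
force: [1.1, -0.3, -1.8]
opening: 0.0629
```

Run:
```python
from h import *
go([])
snap("wrist","w9");im,_=load("w9"); crop(im,205,100,305,220,6,"pics/w9c.png")
```

```text
heading 14.63 tcp [ 0.5107 -0.2586  0.1401] tilt 0.01 t 12.975 open 0.06293580716110322 F [ 1.1 -0.3 -1.8]
```

View pics/w9c.png

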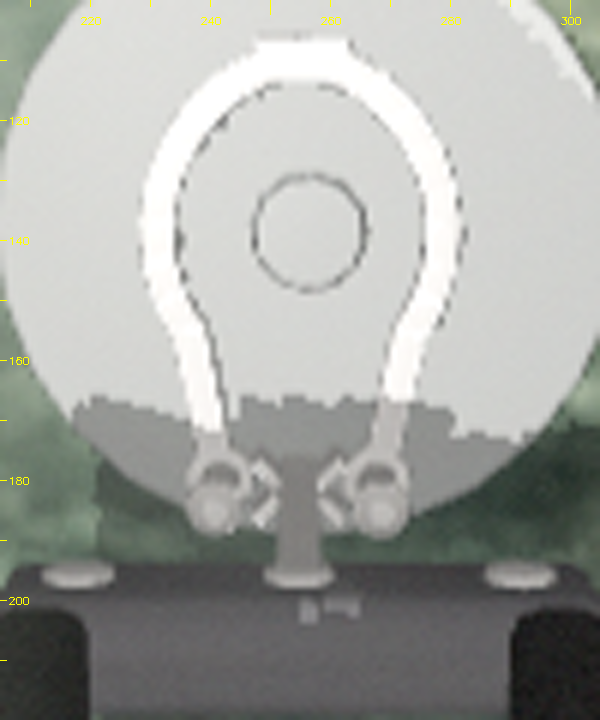

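>>> send_rows(
  motion=[
    [[0,0,0],0],
    [[0,0,0],0],
    [[0,0,0],0],
    [[0,0,0],0],
    [[0,0,0],0],
    [[0,0,0],0],
  ],
  jaw=0.0,
  squeeze=35,
)

```text
t: 13.78
tool_pos: [0.5109, -0.2586, 0.1403]
orientation: [3.116, 0.4, 0.0]
force: [-0.8, 1.4, 0.2]
opening: 0.0284
```

Run:
```python
from h import *
go([])
snap("wrist","w10");im,_=load("w10"); crop(im,205,100,305,220,6,"pics/w10c.png")
```

```text
heading 14.64 tcp [ 0.5109 -0.2586  0.1403] tilt 0.01 t 13.775 open 0.028374835976694757 F [-0.8  1.4  0.2]
```

View pics/w10c.png

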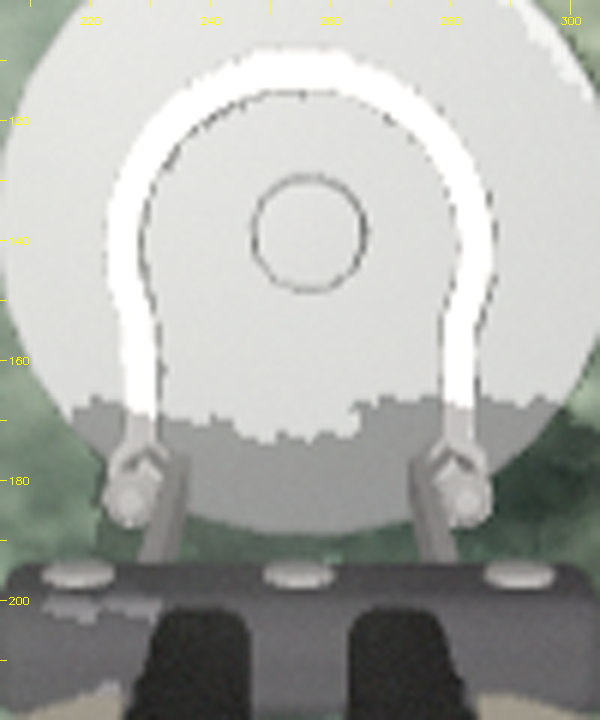

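>>> send_rows(
  motion=[
    [[0,0,-0.005],0],
    [[0,0,-0.012],0],
    [[0,0,-0.02],0],
    [[0,0,-0.035],0],
    [[0,0,-0.055],0],
    [[0,0,-0.08],0],
    [[0,0,-0.105],0],
    [[0,0,-0.13],0],
    [[0,0,-0.13],0],
    [[0,0,-0.13],0],
    [[0,0,-0.13],0],
  ],
)

```text
t: 15.2
tool_pos: [0.5102, -0.2582, 0.2686]
orientation: [-3.115, -0.4, 0.003]
force: [-0.1, -1.0, -2.7]
opening: 0.0289
```

Run:
```python
from h import *
go([])
snap("wrist","w11");im,_=load("w11"); crop(im,205,90,305,220,6,"pics/w11c.png")
snap("scene","s11");im=load("s11")[0]; crop(im,180,130,340,250,5,"pics/s11.png")
```

```text
heading 14.63 tcp [ 0.5102 -0.2582  0.2686] tilt 0.14 t 15.2 open 0.02893578743250495 F [-0.1 -1.  -2.7]
```

View pics/w11c.png

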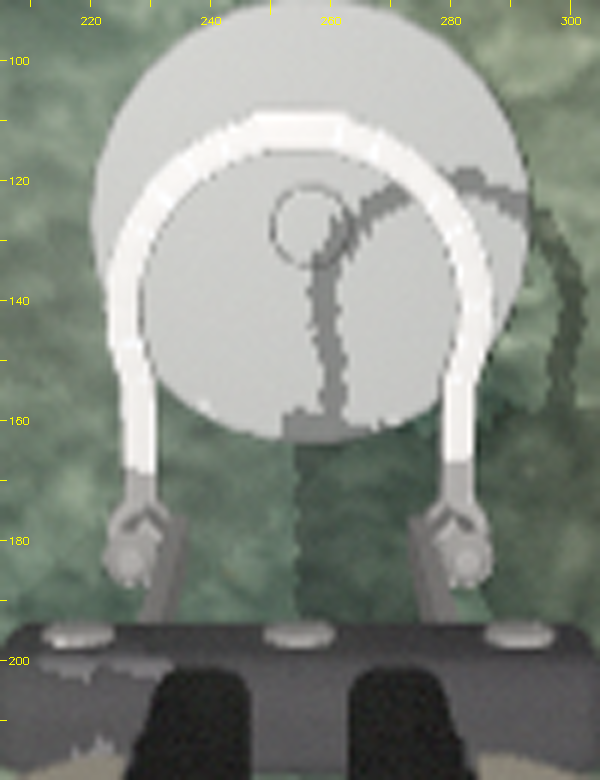

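View pics/s11.png

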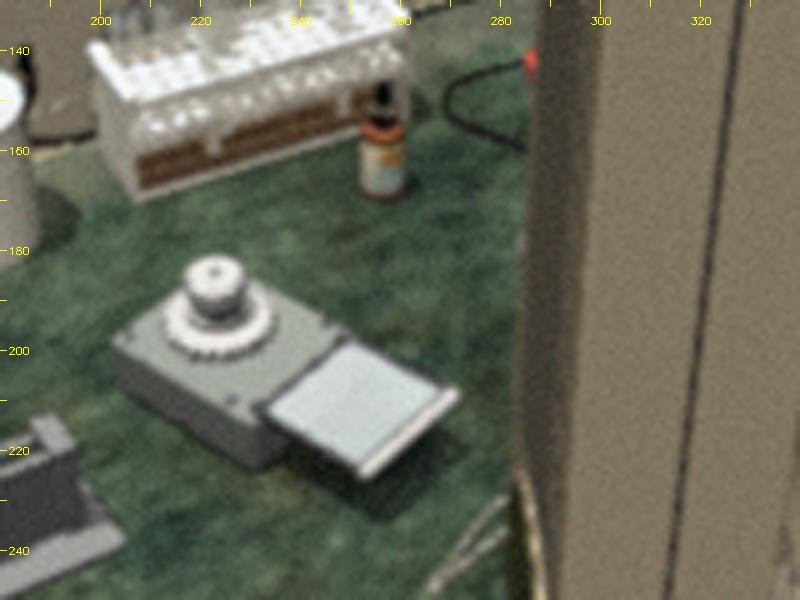

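Run:
```python
from h import *
np.set_printoptions(precision=4,suppress=True)
im,_=load("w11");M=eyes.camera_model("wrist");K,m=M["mtx"],M["mount"]
for z in(.122,.124,.126,.128,.130):
  f=lambda u,v:atz(K,m,u,v,z)   # plane tool z
  l,r,t,to,lo,ro=f(228.8,140),f(281.8,140),f(255,114.8),f(255,108.3),f(222.7,140),f(287,140)
  print(z,"w",r[1]-l[1],"outer w",(ro-lo)[1],"ymid",(l+r)[1]/2,(lo+ro)[1]/2,"xtop in/out",t[0],to[0],"-> cx",t[0]-.0235,to[0]-.0285)
z=.1025
print("heads",atz(K,m,226.3,183,z),atz(K,m,282.5,183,z))
```

```text
0.122 w 0.04640966876108923 outer w 0.056304420820300585 ymid 0.0010896941961095717 0.0006964504038830758 xtop in/out 0.05770982500271514 0.0631476747199002 -> cx 0.03420982500271514 0.0346476747199002
0.124 w 0.04673099565986923 outer w 0.05669425607258233 ymid 0.0010966373065039725 0.0007006708099015595 xtop in/out 0.05764684352801388 0.06312234331752868 -> cx 0.03414684352801388 0.034622343317528684
0.126 w 0.047052322558649246 outer w 0.05708409132486407 ymid 0.001103580416898375 0.0007048912159200432 xtop in/out 0.05758386205331262 0.06309701191515718 -> cx 0.03408386205331262 0.03459701191515718
0.128 w 0.047373649457429244 outer w 0.057473926577145826 ymid 0.001110523527292774 0.0007091116219385286 xtop in/out 0.057520880578611364 0.06307168051278568 -> cx 0.034020880578611364 0.03457168051278568
0.13 w 0.04769497635620924 outer w 0.05786376182942756 ymid 0.0011174666376871784 0.0007133320279570157 xtop in/out 0.0574578991039101 0.06304634911041417 -> cx 0.0339578991039101 0.03454634911041417
heads [ 0.0021 -0.0234  0.1025] [0.0021 0.024  0.1025]
```

Run:
```python
from h import *
go([(.554,.025,.25,15.3)])
```

```text
heading 14.64 tcp [ 0.5103 -0.2583  0.2688] tilt 0.12 t 15.3 open 0.028174942673445252 F [ 0.1  0.  -1.6]
[ 0.1139 -0.263   0.0191] -0.66
```

>>> send_rows(
  motion=[
    [[0.01,-0.02,0],0],
    [[0.025,-0.055,0],0],
    [[0.04,-0.095,0],0],
    [[0.06,-0.135,0],0],
    [[0.075,-0.175,0],0],
    [[0.09,-0.21,0],0],
    [[0.105,-0.24,0],0],
    [[0.113,-0.258,0.005],0],
    [[0.114,-0.263,0.01],-0.6],
    [[0.114,-0.263,0.015],-0.6],
    [[0.114,-0.263,0.019],-0.6],
    [[0.114,-0.263,0.019],-0.6],
  ],
)

```text
t: 16.8
tool_pos: [0.5544, 0.0238, 0.2506]
orientation: [3.114, 0.414, -0.001]
force: [0.5, 0.4, -1.8]
opening: 0.0283
```

Run:
```python
from h import *
go([])
snap("wrist","w12");im,_=load("w12"); crop(im,195,80,315,220,5,"pics/w12c.png")
```

```text
heading 15.16 tcp [0.5544 0.0238 0.2506] tilt 0.05 t 16.8 open 0.028313529810901635 F [ 0.5  0.4 -1.8]
```

View pics/w12c.png

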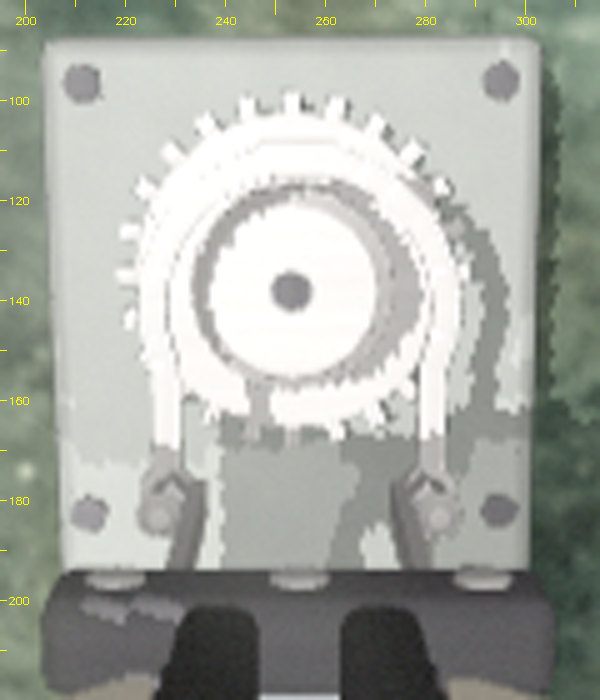

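Run:
```python
from h import *
np.set_printoptions(precision=4,suppress=True)
M=eyes.camera_model("wrist");K,m=M["mtx"],M["mount"]
print("spindle",atz(K,m,253.3,138,.1526))
z=.124;f=lambda u,v:atz(K,m,u,v,z)
print("ring",f(223,140),f(287.2,140),f(255,108.3))
print("gear", atz(K,m,253,137,.19))
```

```text
spindle [ 0.0348 -0.0007  0.1526]
ring [ 0.0359 -0.0274  0.124 ] [0.0359 0.0292 0.124 ] [0.0631 0.0008 0.124 ]
gear [ 0.0321 -0.0012  0.19  ]
```

>>> send_rows(
  motion=[
    [[0.0004,-0.0016,0.005],0],
    [[0.0004,-0.0016,0.012],0],
    [[0.0004,-0.0016,0.018],0],
    [[0.0004,-0.0016,0.018],0],
    [[0.0004,-0.0016,0.018],0],
    [[0.0004,-0.0016,0.018],0],
  ],
)

```text
t: 17.6
tool_pos: [0.5548, 0.0263, 0.2335]
orientation: [3.114, 0.416, 0.001]
force: [-0.1, 0.4, -1.9]
opening: 0.0286
```

Run:
```python
from h import *
go([])
snap("wrist","w13");im,_=load("w13"); crop(im,215,100,295,200,8,"pics/w13c.png")
```

```text
heading 15.24 tcp [0.5548 0.0263 0.2335] tilt 0.03 t 17.6 open 0.028586313059191945 F [-0.1  0.4 -1.9]
```

View pics/w13c.png

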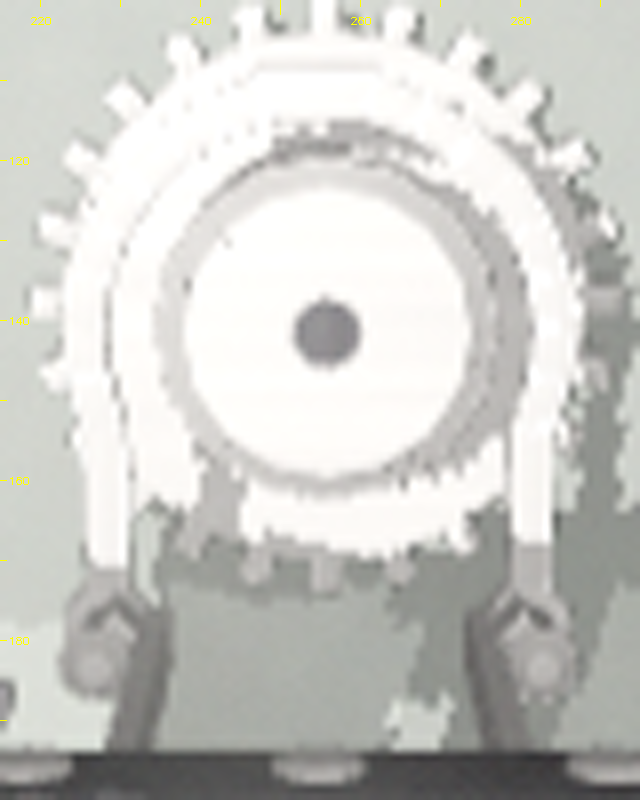

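```bash
python3 - <<'E'
from h import *
np.set_printoptions(precision=4,suppress=True)
M=eyes.camera_model("wrist");K,m=M["mtx"],M["mount"]
print("spindle",atz(K,m,255.8,141.4,.1355))
z=.124;f=lambda u,v:atz(K,m,u,v,z)
print("ring",f(223,140),f(287.5,140),f(255,108.3),"in",f(229.3,140),f(281.3,140))
E
python3 - <<'E'
from h import *
# contrast-stretched bright view
im,_=load("w13");c=im[100:200,215:295].astype(float);c=np.clip((c-200)*4.6,0,255).astype(np.uint8)
f=np.zeros_like(im);f[100:200,215:295]=c;crop(f,215,100,295,180,8,"pics/w13b.png")
E
```

```text
spindle [0.0334 0.0016 0.1355]
ring [ 0.0359 -0.0274  0.124 ] [0.0359 0.0295 0.124 ] [0.0631 0.0008 0.124 ] in [ 0.0359 -0.0218  0.124 ] [0.0359 0.024  0.124 ]
```

View pics/w13b.png

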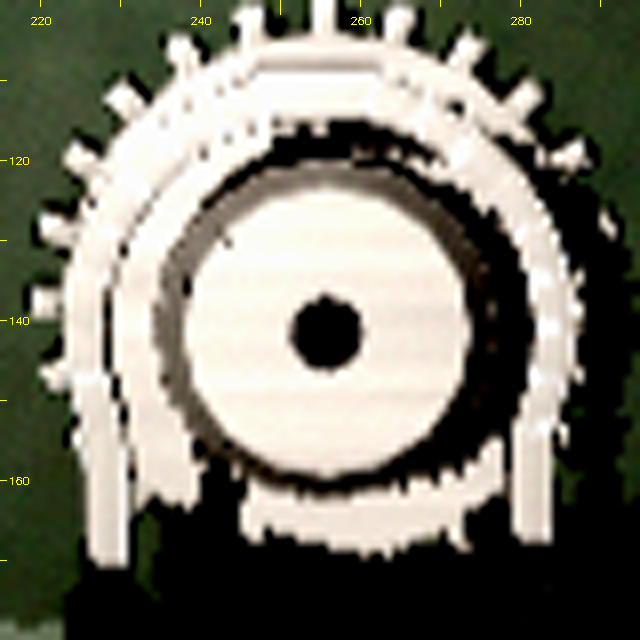

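>>> send_rows(
  motion=[
    [[-0.0009,0.0006,0],0],
    [[-0.0009,0.0006,0.003],0],
    [[-0.0009,0.0006,0.006],0],
    [[-0.0009,0.0006,0.006],0],
    [[-0.0009,0.0006,0.006],0],
  ],
)

```text
t: 18.27
tool_pos: [0.5539, 0.0255, 0.2271]
orientation: [-3.114, -0.416, 0.0]
force: [-0.0, -0.2, -1.5]
opening: 0.0286
```

Run:
```python
from h import *
go([])
snap("wrist","w14");im,_=load("w14");c=im.astype(float);c=np.clip((c-180)*3.6,0,255).astype(np.uint8)
crop(c,215,100,295,190,8,"pics/w14b.png")
```

```text
heading 15.23 tcp [0.5539 0.0255 0.2271] tilt 0.01 t 18.275 open 0.028565777188033832 F [-0.  -0.2 -1.5]
```

View pics/w14b.png

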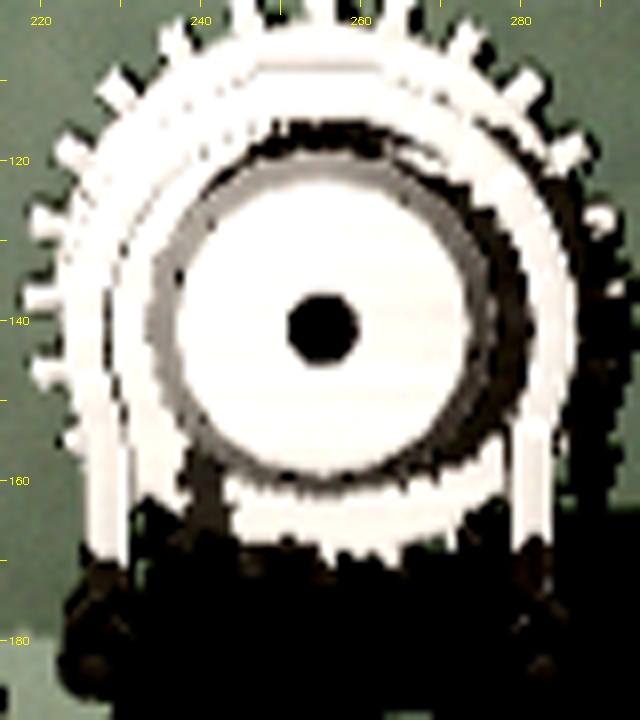

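Run:
```python
from h import *
np.set_printoptions(precision=4,suppress=True)
M=eyes.camera_model("wrist");K,m=M["mtx"],M["mount"]
print("spindle",atz(K,m,255.3,140.9,.1291),atz(K,m,255.3,122.6,.1291),atz(K,m,255.3,159.2,.1291))
z=.1243;f=lambda u,v:atz(K,m,u,v,z)
print("ring",f(223.2,140),f(287.2,140),f(255,108.1),f(255,115),"in",f(229.1,140),f(281.2,140))
```

```text
spindle [0.0346 0.0011 0.1291] [0.0507 0.0011 0.1291] [0.018  0.0011 0.1291]
ring [ 0.0359 -0.0272  0.1243] [0.0359 0.0293 0.1243] [0.0633 0.0008 0.1243] [0.0575 0.0008 0.1243] in [ 0.0359 -0.022   0.1243] [0.0359 0.024  0.1243]
```

>>> send_rows(
  motion=[
    [[0,0,0.003],0],
    [[0,0,0.006],0],
    [[0,0,0.009],0],
    [[0,0,0.012],0],
    [[0,0,0.012],0],
  ],
)

```text
t: 18.95
tool_pos: [0.5537, 0.0255, 0.2147]
orientation: [-3.114, -0.416, 0.001]
force: [-1.7, -0.1, -2.2]
opening: 0.0283
```

>>> send_rows(
  motion=[
    [[0,0,0.003],0],
    [[0,0,0.006],0],
    [[0,0,0.009],0],
    [[0,0,0.012],0],
    [[0,0,0.0137],0],
    [[0,0,0.0137],0],
    [[0,0,0.0137],0],
    [[0,0,0.0137],0],
  ],
)

```text
t: 19.95
tool_pos: [0.554, 0.0255, 0.2016]
orientation: [3.114, 0.416, 0.0]
force: [-0.6, -0.3, -1.9]
opening: 0.0283
```

Run:
```python
from h import *
go([])
snap("wrist","w15");im,_=load("w15");c=im.astype(float);c=np.clip((c-180)*3.6,0,255).astype(np.uint8)
crop(c,215,90,295,190,7,"pics/w15b.png")
snap("scene","s15");crop(load("s15")[0],180,90,330,250,5,"pics/s15.png")
go([])
```

```text
heading 15.23 tcp [0.554  0.0255 0.2016] tilt 0.02 t 19.95 open 0.028302693012185933 F [-0.6 -0.3 -1.9]
heading 15.24 tcp [0.554  0.0255 0.2016] tilt 0.01 t 20.05 open 0.02851437608163619 F [-0.4 -0.1 -2.4]
```

View pics/w15b.png

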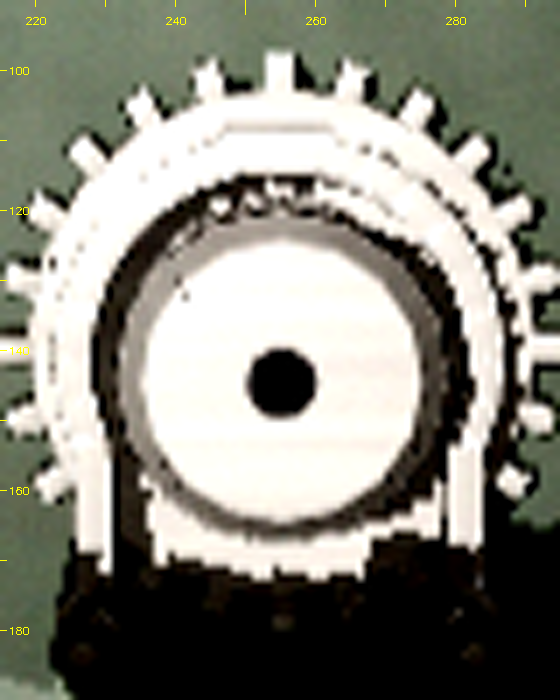

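View pics/s15.png

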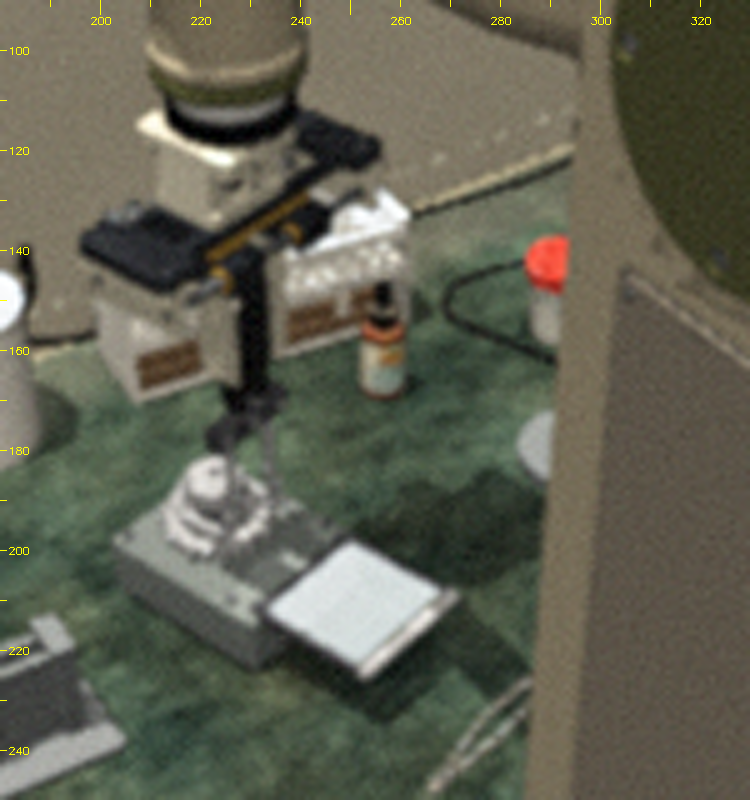

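Run:
```python
from h import *
np.set_printoptions(precision=4,suppress=True)
M=eyes.camera_model("wrist");K,m=M["mtx"],M["mount"]
print("spindle",atz(K,m,255.3,144.6,.1036),atz(K,m,255.3,124.5,.1036),atz(K,m,255.3,164,.1036))
z=.1243;f=lambda u,v:atz(K,m,u,v,z)
print("ring",f(255,107.9),f(255,115),"in",f(229,140),f(281.5,140))
im,_=load("w15");crop(im,215,90,295,190,7,"pics/w15c.png")
```

```text
spindle [0.0343 0.001  0.1036] [0.0506 0.001  0.1036] [0.0181 0.001  0.1036]
ring [0.0635 0.0008 0.1243] [0.0575 0.0008 0.1243] in [ 0.0359 -0.0221  0.1243] [0.0359 0.0242 0.1243]
```

View pics/w15c.png

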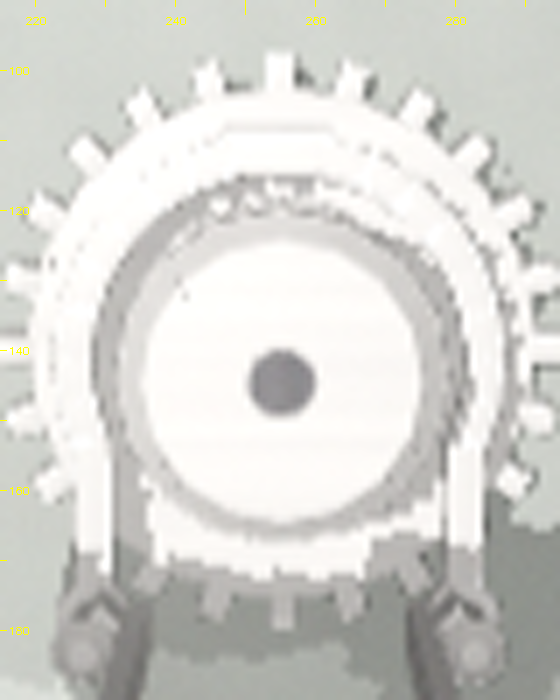

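Run:
```python
from h import *
go([])
from plant import ticket
print(ticket.close_job())
go([])
```

```text
heading 15.24 tcp [0.554  0.0255 0.2016] tilt 0.01 t 20.05 open 0.02851437608163619 F [-0.4 -0.1 -2.4]
the job is handed in; nothing more can be done
None
the job is handed in; nothing more can be done
```

I handed the job in at t ≈ 20 s, with the pliers still squeezed and the spread ring held at the spindle's groove. No verdict was reported.

**What I did:**
- I folded the guard down by pulling its bar with the closed fingers.
- I lifted the pliers straight out of their stand.
- I lowered the tips onto bare worktop to find their exact height, then slid them between the ring's pins from the open side.
- I squeezed at 35 N to the stop, lifted the ring to about 0.14 m, and lowered it level over the spindle.

**What the last checks showed:**
- **Guard:** it is down in the final scene picture.
- **Centring:** the wrist picture puts the ring centre within about 0.5 mm of the spindle axis.
- **Height:** about 0.075 m, against the groove's 75 mm. This comes from the measured tool height and the ring's height on its pad; no picture measured it directly.
- **Contact:** the wrist force was only the pliers' and ring's own weight (about 2 N) with no sideways load. I saw no sign of the ring or pliers touching the spindle or gear.
- **Grip:** the finger opening read 28.5 mm, against the stated 30 mm at the stop. The ring measured its full spread width of about 47 mm inside, so I took this as pad give.
- **Bystanders:** I saw none of them disturbed, but I did not measure their positions again at the end.

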